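# Index the tuner board one notch along the test slide

### The job

Move the board carriage one notch towards the end block with the brass socket: pull the orange index knob straight up, turn it counter-clockwise to its stop so that it stays out, let go of it, and draw the carriage by its blue post a centimetre or more off its notch. Then take the knob again, turn it back so that its spring presses the pin down on the plate, and ease the carriage on by the post until the pin clicks fully home in the very next notch. Handle knob and post gently (grip with no more than about 40 N), leave the things lying around where they are, and let go of everything at the end.

Things in the scene. Friction and masses are not known exactly. Their poses are not given: they have to be found in the camera images.
- slide: grey index slide, fixed to the bench: base plate 134 x 270 x 14 mm. Origin: on the bench, under the middle of the rail; y axis along the rail (direction of travel), z up, the knob's side is -x.
- mid_notch (a point): middle notch (start) at its mouth, slide y = 0, in a row of notched plates along the slide's front, tops 22 mm over the bench, level to 0.3 mm. Notches are cross slots 8 mm wide, 7 mm deep, for a round-ended 5 mm pin. The brass side plates were set by hand: the next notch each side lies anywhere 24 to 38 mm from this one (feel for it, or see it in front of the carriage), one more 24 mm beyond.
- test_head: black end block of the slide topped with a brass plate and a brass socket: 90 x 22 x 26 mm, socket 14 mm higher; it stands on the base at slide y +124 or -124 mm. Origin: middle of its underside. It marks the end to move towards.
- plain_end: the other end block, plain black, 90 x 22 x 24 mm, at the opposite end. Origin: middle of its underside.
- carriage (a joint): position (m) of the aluminium carriage along slide y, 0 at the middle notch, range -0.064 to 0.064. It slides with about 3 N of friction, about 5 N with the pin pressing on a plate, stays where it is left, and with the pin home has about 1.5 mm of play each way.
- deck (a point): middle of the top of the carriage deck, 34 mm above the bench; deck 122 mm (slide x) x 70 mm (y), carrying a green tuner board (up to 43 mm above the bench).
- plunger (a joint): lift (m) of pin and knob: 0 = pin fully home in a notch, 0.007 = pin resting on a plate between notches, 0.011 = parked (cross-key resting on the sleeve), 0.014 = upper stop. A spring pushes it down with 6 N at 0, 9.5 N at 0.014; let go unparked, it snaps down.
- knob (a joint): turn (rad) of the knob, counter-clockwise from above positive: 0 unparked, 1.4 at its stop. It turns only while lifted more than 0.011: lift to 0.0125 or more, turn beyond 0.6 (best to the stop), let go, and it stays parked. Turned back to within 0.2 of zero and let go, it drops into its slot and the pin is pressed down.
- knob_grip (a point): centre of the orange bar-shaped knob, 10 mm thick x 36 mm long x 20 mm high. Site axes turn with it: x across the thickness (pinch this way), y along the bar, z up. At turn 0 the bar lies along the rail; with the pin home its centre is 68 mm above the bench, at slide x = -40 mm. Below it a dark sleeve 18 mm wide, top 44 mm above the bench.
- post_grip (a point): grip point on the blue post of the carriage, 62 mm above the bench, at slide x = +40 mm. The post is 16 mm thick along the rail (point y) and 24 mm along point x, and rises from the deck (34 mm) to 80 mm above the bench. Site axes are those of the slide.
- pump: silver desoldering pump lying on the bench, 180 mm long, 20 mm thick; bystander. Origin on the bench at the middle of its barrel, axis along x.
- driver: cobalt-blue anodised hex driver lying on the bench, 160 mm long, handle 14 mm square; bystander. Origin on the bench, 5 mm behind the front end of the handle, blade towards +x.
- battery_door: bone-white remote-control battery door lying flat, 64 x 38 x 4 mm; bystander. Origin: middle of its underside.
- transformer: squat black transformer, 76 x 52 x 40 mm; bystander. Origin: middle of its underside.

How it is judged:
By the outcome, as a careful person would: the job done as asked, in the order asked, and still so for the second after the job is handed in, with the robot touching nothing.
It also fails if it takes over 72 s, if anything falls off the work surface, if the arm or the gripper's body presses on something with over 40 N, if the wrist force passes 120 N, or if a joint passes its speed limit or range.

### The arm

A 7-joint arm with a two-finger parallel gripper is mounted at the origin on the work surface. World frame = base frame: x ahead of the robot, y to its left, z up, the work surface at z = 0. Lengths are in m, angles in rad, forces in N, time in s.
With the tool pointing down it reaches from about 0.425 to 0.95 m from the base axis. Payload 4.7 kg.
Tool frame: the origin (TCP) lies between the finger pads; the fingertips stand 11 mm ahead of it and the grasp point (between the pads) lies 8 mm behind it; z points along the fingers, y is the line along which they close (so a half turn about z gives the same grasp; the last joint's range is limited). The gripper opens to 85 mm and grips with 20 to 120 N. Pads are 22 mm wide; open, the fingers measure 114 mm over their backs; the gripper's body (76 mm by 85 mm) begins 54 mm behind the grasp point. The pads swing forward as they close: fully open they stand 13 mm farther back than shut.
Start: joints at [-1.374, 0.469, -0.049, 1.532, 0.024, 1.141, -0.082], TCP at [0.151, 0.658, 0.242] pointing down, gripper open.
Joint ranges: [-2.59, 2.59], [-0.33, 1.99], [-1.39, 1.29], [0.1, 2.45], [-1.04, 4.18], [0.21, 1.99], [-2.66, 2.66]. Speed limits (rad/s): [2.57, 2.57, 3.14, 3.14, 3.14, 3.14, 3.14].

### API

Orientations are given as a 3x3 rotation matrix whose columns are the frame's x, y, z axes.
In Python, from station import status, imaging, ticket gives the robot as it stands. The module is installed in compiled form; this text tells all that it offers.
- The arm moves only by the shell command python3 -m inch 'ROWS' [FORCE]. ROWS is JSON, a list of rows, each a list of 3 entries, a list of its own where there are three numbers: the turn, a rotation vector about the tool's x, y, z in rad, then the shift along the tool's x, y, z in cm, then the finger opening in cm, from 0 to 8.54. A call has exactly 5 rows; each row shifts and turns the commanded pose from where the row before left it, along the tool's axes as they then stand; what a row does not reach is not made up. A row lasts 1/8 s, in which the tool goes at most 62.5 mm and 10.7 degrees, less where a joint would pass 70% of its speed; a pose out of reach is approached as far as the arm can. A call is refused whole if a number of a shift passes 6.25 or a number of a turn 0.188, either way. A call with a gripper value outside its range is refused whole. The fingers move at their own pace and stop on an object; FORCE is the grip in N (left out, the last holds). Time passes only in rows, so rows that do not move let the fingers close, or fill a call up. It gives the time, the measured TCP pose, the force, the opening and the grip force at its end, in the units of the state.
- status.observe(): the state, without advancing time (a new reading comes with each control period).
- imaging.grab_frame(name): name is "scene" or "top" or "wrist"; returns a dict with "color" (420x560x3 uint8, blue, green, red), "z_map" (420x560 float32, m along the optical axis (not along the pixel's ray), 0 where there is no reading), "fx", "fy", "cx", "cy" (pixels), "k1" (the pictures are not rectified: a ray, as slopes to the right and down, at radius r is drawn at 1 + k1 r^2 times it, then the intrinsics apply), "xyz" and "rotation" of the camera in the world; the wrist camera has in their place "hand_eye" (4x4, takes a point from camera to tool coordinates, whose origin is the TCP and whose axes are the flange's). Camera axes: x right, y down, z forward; pixel columns grow to the right and rows downward; lengths in m; the calibration is good to about 2 mm. A picture is of the moment at which its call begins: read the wrist's pose just before it.
- ticket.close_job(): hands the job in; it is judged then, once.
Trained networks look in the newest picture that a camera, given by its name, has taken for a name from the list of things; names that differ only in an ending like _2 or _b are one class to them, and where a whole thing is asked for, a point or a joint stands for the part that bears it (a point fixed in the world has none). Each returns a list of dicts, best first, with "p" (0 to 1); they miss things now and then, are a little off and sometimes report something else, mostly with a low value. They report only what shows in the picture. A call takes as long as a camera call.
- imaging.boxes_of(target, camera): "point" ([x, y, z] in m, in world coordinates, good to about 4 mm: the middle of the surface that is visible of it).
- imaging.cut_out(target, camera): "mask" (420x560 bool, what is visible of it).
The state is a dict: "time_s": time; "joint_positions": joint angles; "joint_vel": joint speeds; "joint_efforts": joint torques, N m; "tool_pos": TCP position; "eef_rot": TCP orientation; "force": force on the tool from outside, world axes, zero at the start; "wrist_torque": the same for the moment, N m; "gripper_width": finger opening in m; "gripper_force": force on a finger pad.
Only numpy, scipy, OpenCV 4.12 (cv2) and the standard library are available. Lean on these libraries where they do the work, as an engineer would, in place of code of your own. Each camera call takes 0.05 s, during which the arm holds its last target. There are 200 camera calls.

## Working session

There is one attempt and no reset: what is moved stays moved. The work goes in short steps, Python scripts to look and compute and a shell command to move; the robot and the scene stay as the last step left them, time stands still between calls to the robot, and variables do not carry over. Pictures are saved under pics/ and viewed, at most 10 in all, crops included, and the job is handed in when it is done.

```bash
mkdir -p pics
cat > h.py <<'E'
import numpy as np, cv2
from station import status, imaging, ticket
def w(f,pts_px,zs=None):
    out=[]
    for (u,v) in pts_px:
        p=f["z_map"][int(v)-1:int(v)+2,int(u)-1:int(u)+2]; p=p[p>0]; z=np.median(p) if len(p) else np.nan
        out.append(px2w(f,u,v,z))
    return np.array(out)
def ray(f,u,v):
    xd,yd=(u-f["cx"])/f["fx"],(v-f["cy"])/f["fy"]; x,y=xd,yd
    for _ in range(8):
        s=1+f["k1"]*(x*x+y*y); x,y=xd/s,yd/s
    return np.array([x,y,1.])
def cam(f):
    if "xyz" in f: return np.array(f["xyz"]),np.array(f["rotation"])
    s=f["state"]; R=np.array(s["eef_rot"]); H=np.array(f["hand_eye"])
    return R@H[:3,3]+np.array(s["tool_pos"]), R@H[:3,:3]
def px2w(f,u,v,z):
    t,R=cam(f); return R@(ray(f,u,v)*z)+t
def grab(n):
    s=status.observe(); f=imaging.grab_frame(n); f["state"]=s; return f
E
python3 - <<'E'
from h import *
np.set_printoptions(precision=4,suppress=True)
for c in ["top","scene"]:
    f=grab(c); cv2.imwrite(f"pics/{c}0.png",f["color"])
    for t in ["test_head","plain_end","knob_grip","post_grip","slide","deck","pump","driver","battery_door","transformer"]:
        try: r=imaging.boxes_of(t,c)
        except Exception as e: print(t,e); continue
        print(c,t,[(np.array(d["point"]).round(3).tolist(),round(d["p"],2)) for d in r[:2]])
s=status.observe(); print(s["tool_pos"],np.array(s["eef_rot"]),s["time_s"])
E
```

```text
top test_head [([0.512, -0.041, 0.037], 0.62)]
top plain_end [([0.589, 0.197, 0.036], 0.78), ([0.347, -0.176, 0.007], 0.3)]
top knob_grip [([0.515, 0.091, 0.077], 0.47)]
top post_grip [([0.553, 0.077, 0.034], 0.74)]
top slide [([0.553, 0.071, 0.015], 0.98)]
top deck [([0.55, 0.075, 0.032], 0.71)]
top pump [([0.541, 0.409, 0.016], 0.75), ([0.643, -0.388, 0.04], 0.56)]
top driver [([0.347, -0.181, 0.009], 0.63)]
top battery_door [([0.318, 0.196, 0.003], 0.79), ([0.589, 0.198, 0.037], 0.48)]
top transformer [([0.643, -0.388, 0.038], 0.77), ([0.512, -0.036, 0.038], 0.55)]
scene test_head [([0.523, -0.034, 0.04], 0.73)]
scene plain_end [([0.599, 0.194, 0.039], 0.76)]
scene knob_grip [([0.519, 0.091, 0.075], 0.63)]
scene post_grip [([0.562, 0.078, 0.03], 0.57)]
scene slide [([0.569, 0.08, 0.01], 0.72)]
scene deck [([0.566, 0.076, 0.034], 0.75)]
scene pump [([0.559, 0.08, 0.035], 0.6), ([0.556, 0.409, 0.016], 0.55)]
scene driver [([0.348, -0.178, 0.014], 0.79)]
scene battery_door [([0.317, 0.197, 0.004], 0.67), ([0.518, 0.093, 0.08], 0.65)]
scene transformer [([0.659, -0.388, 0.043], 0.61)]
[0.1511 0.6579 0.2423] [[-0.9746  0.2238  0.    ]
 [ 0.2238  0.9746  0.    ]
 [-0.      0.     -1.    ]] 1.1
```

View pics/top0.png

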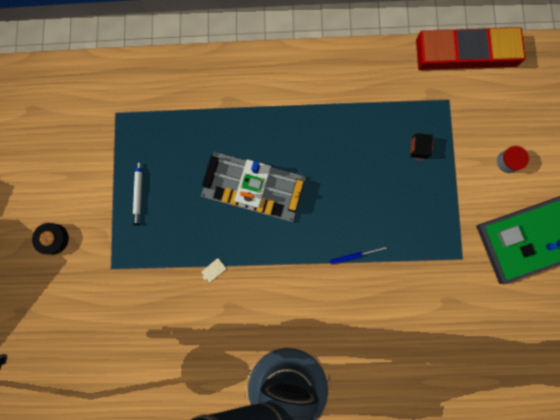

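View pics/scene0.png

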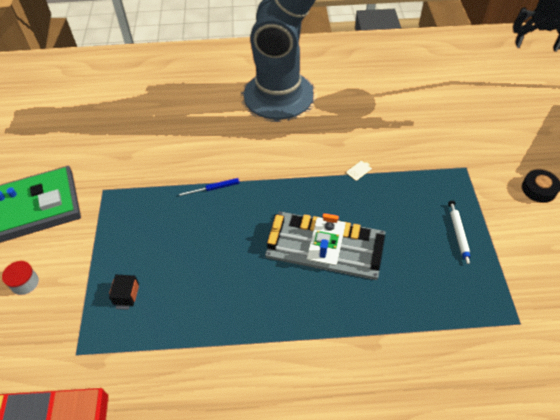

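Top picture: the brass end is on the right at about (297,195) and the plain black end on the left at (210,170). The knob is at (248,197) and the post at (256,167). So slide x is about (0.95,-0.31), and the test head is towards slide -y. Moving above the carriage.

```bash
python3 -m inch '[[[0,0,0],[-4,-4,0],8.5],[[0,0,0],[-4.2,-4.2,0],8.5],[[0,0,0],[-4.2,-4.2,0],8.5],[[0,0,0],[-4.2,-4.2,0],8.5],[[0,0,0],[-4.2,-4.2,0],8.5]]' 30; python3 -m inch '[[[0,0,0],[-4.2,-4.2,0],6],[[0,0,0],[-4.2,-4.2,0],6],[[0,0,0],[-4.2,-4.2,0],6],[[0,0,0],[-4.2,-4.2,0],6],[[0,0,0],[-4,-4,0],6]]'
python3 -m inch '[[[0,0,0.185],[0,0,0],6],[[0,0,0.185],[0,0,0],6],[[0,0,0.185],[0,0,0],6],[[0,0,0.185],[0,0,0],6],[[0,0,0.185],[0,0,0],6]]';python3 -m inch '[[[0,0,0.185],[0,0,0],6],[[0,0,0.185],[0,0,0],6],[[0,0,0.185],[0,0,0],6],[[0,0,0.18],[0,0,0],6],[[0,0,0],[0,0,0],6]]'
python3 - <<'E'
from h import *
np.set_printoptions(precision=4,suppress=True)
s=status.observe(); print(s["joint_positions"],s["eef_rot"])
f=grab("wrist"); cv2.imwrite("pics/w1.png",f["color"]); print(f["hand_eye"])
for t in ["test_head","plain_end","knob_grip","post_grip","deck"]:
    print(t,[(np.array(d["point"]).round(4).tolist(),round(d["p"],2)) for d in imaging.boxes_of(t,"wrist")[:2]])
    r=imaging.cut_out(t,"wrist")
    if r:
        m=r[0]["mask"]; v,u=np.nonzero(m); print(r[0]["p"],m.sum(),u.min(),u.max(),v.min(),v.max())
        P=w(f,list(zip(u,v))[::3]); print(np.nanmedian(P,0),np.nanmax(P[:,2]))
        P=P[P[:,2]>np.nanpercentile(P[:,2],60)-.004]; print("top",np.nanmean(P,0),np.degrees(cv2.minAreaRect((P[:,:2]*1000).astype(np.float32))[2]*np.pi/180),cv2.minAreaRect((P[:,:2]*1000).astype(np.float32)))
E
```

```text
time_s: 1.72
tool_pos: [0.3082, 0.4069, 0.2426]
eef_rot: [[-0.975, 0.224, 0.001], [0.224, 0.975, 0.001], [-0.0, 0.001, -1.0]]
force: [1.2, 0.2, 0.0]
gripper_width: 0.0852
gripper_force: 0.0
time_s: 2.35
tool_pos: [0.4643, 0.1575, 0.2428]
eef_rot: [[-0.975, 0.224, 0.001], [0.224, 0.975, 0.001], [-0.001, 0.001, -1.0]]
force: [0.4, 1.6, -0.2]
gripper_width: 0.0598
gripper_force: 0.0
time_s: 2.98
tool_pos: [0.4634, 0.1594, 0.2425]
eef_rot: [[-0.402, 0.916, 0.0], [0.916, 0.402, 0.0], [0.0, 0.0, -1.0]]
force: [0.2, -1.0, 0.6]
gripper_width: 0.06
gripper_force: 0.0
time_s: 3.6
tool_pos: [0.4634, 0.1594, 0.2424]
eef_rot: [[0.308, 0.952, 0.0], [0.952, -0.308, 0.0], [0.0, 0.0, -1.0]]
force: [0.5, 0.0, 0.9]
gripper_width: 0.0603
gripper_force: 0.0
[-0.8035  0.1666  0.4397  1.9812 -0.0836  1.0107 -0.6373] [[ 0.3076  0.9515  0.0003]
 [ 0.9515 -0.3076  0.0003]
 [ 0.0003  0.0002 -1.    ]]
[[-0.0012 -0.9482 -0.3176  0.0817]
 [ 1.     -0.0013  0.0001  0.0008]
 [-0.0005 -0.3176  0.9482 -0.1301]
 [ 0.      0.      0.      1.    ]]
test_head [([0.4847, -0.0301, 0.0324], 0.63)]
0.79 502 338 420 308 336
[
[... 517 characters left out ...]
6
[0.5179 0.0965 0.076 ] 0.07697824369352152
top [0.5183 0.0945 0.0759] 74.38944244384767 ((518.67724609375, 93.65192413330078), (35.560882568359375, 9.970736503601074), 74.38944244384766)
post_grip [([0.5533, 0.0855, 0.033], 0.56)]
0.9 8480 328 461 184 258
[0.5572 0.0858 0.0335] 0.07919474195805076
top [0.5564 0.0855 0.0415] 72.38534545898438 ((560.7772827148438, 79.74429321289062), (69.84256744384766, 130.6030731201172), 72.38534545898438)
deck [([0.5551, 0.0831, 0.0325], 0.96)]
0.86 8379 328 462 185 256
[0.5572 0.0858 0.0337] 0.07930481193031824
top [0.5562 0.0855 0.0414] 72.32209014892578 ((556.4765014648438, 81.14408874511719), (69.83291625976562, 121.82197570800781), 72.32209014892578)
```

View pics/w1.png

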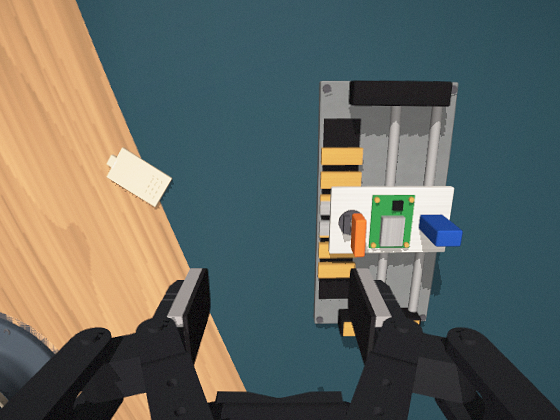

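The wrist picture shows the orange knob at (358,235), the blue post at (440,230) and the deck at (331–453, 187–252). Brass plates show below the deck at rows 242–277. The slide's y axis lies at 72.4°. Next I'll read the notch profile, then go above the knob.

```bash
cat >> h.py <<'E'
a=np.radians(72.4); SY=np.array([np.cos(a),np.sin(a)]); SX=np.array([SY[1],-SY[0]]); C=np.array([.5565,.0812])
def slide_pts(f):
    t,R=cam(f); v,u=np.nonzero(f["z_map"]>0)
    xd=(u-f["cx"])/f["fx"]; yd=(v-f["cy"])/f["fy"]; x,y=xd.copy(),yd.copy()
    for _ in range(6):
        s=1+f["k1"]*(x*x+y*y); x,y=xd/s,yd/s
    z=f["z_map"][v,u]; P=(np.c_[x,y,np.ones_like(x)]*z[:,None])@R.T+t
    d=P[:,:2]-C
    return d@SX*1e3,d@SY*1e3,P[:,2]*1e3,f["color"][v,u]
E
python3 - <<'E'
from h import *
f=grab("wrist"); X,Y,Z,col=slide_pts(f)
m=(X>-60)&(X<-35)&(Z<90)
for y in range(-80,80,2):
    k=m&(Y>=y)&(Y<y+2)
    if k.sum()>2: print(y+1,k.sum(),np.percentile(Z[k],[10,50,90]).round(1),np.median(col[k],0).astype(int))
s=f["state"]; print(s["tool_pos"],s["time_s"])
E
python3 -m inch '[[[0,0,0],[-2.2,3.6,2],4],[[0,0,0],[-2.2,3.6,2],4],[[0,0,0],[0,0,3],4],[[0,0,0],[0,0,3],4],[[0,0,0],[0,0,0],4]]' 30
python3 - <<'E'
from h import *
f=grab("wrist"); cv2.imwrite("pics/w2.png",f["color"]); print(f["state"]["tool_pos"])
for t in ["knob_grip","post_grip"]:
    print(t,[(np.array(d["point"]).round(4).tolist(),round(d["p"],2)) for d in imaging.boxes_of(t,"wrist")[:2]])
X,Y,Z,col=slide_pts(f)
k=(Z>70)&(Z<82)&(abs(Y)<25)&(abs(X)<65)
for nm,kk in (("knob",k&(X<-10)),("post",k&(X>10))):
    if kk.sum(): print(nm,X[kk].min(),X[kk].max(),Y[kk].min(),Y[kk].max(),np.median(Z[kk]),cv2.minAreaRect(np.c_[X[kk],Y[kk]].astype(np.float32)))
E
```

```text
-79 36 [12.7 13.9 14.5] [31 30 32]
-77 39 [13.  13.6 14.3] [24 22 21]
-75 31 [12.6 13.6 14.7] [29 40 52]
-73 16 [13.4 13.7 14.4] [ 67 123 162]
-69 24 [19.3 20.3 21.2] [ 98 188 241]
-67 40 [19.5 20.3 21.1] [ 97 185 235]
-65 32 [19.7 20.6 21.4] [ 97 185 235]
-63 41 [19.5 20.5 21. ] [ 96 183 233]
-61 38 [19.5 20.2 21.4] [ 97 184 234]
-59 35 [19.4 20.3 21.4] [ 98 187 235]
-57 39 [19.6 20.3 21.3] [ 98 186 236]
-55 51 [15.6 19.9 21.2] [ 92 175 230]
-53 89 [13.5 16.  20.7] [35 66 88]
-51 39 [12.7 13.4 14.1] [24 24 25]
-49 28 [13.  13.8 14.6] [ 49  92 122]
-45 25 [19.7 20.4 21.1] [ 70 133 176]
-43 40 [19.4 20.2 20.9] [ 66 130 174]
-41 27 [19.8 20.5 21. ] [102 145 178]
-35 16 [31.  31.8 32.4] [191 206 216]
-33 37 [31.4 32.4 33.1] [235 240 243]
-31 39 [32.  32.5 33.2] [230 236 240]
-29 44 [31.5 32.1 33.1] [232 238 242]
-27 41 [31.5 32.4 33. ] [231 238 242]
-25 36 [31.2 32.5 33.2] [231 238 241]
-23 35 [31.5 32.8 33.5] [232 238 242]
-21 35 [32.  32.6 33.7] [232 238 242]
-19 40 [31.8 32.4 33.3] [231 237 241]
-17 46 [31.8 32.9 76.1] [177 184 243]
-15 65 [31.8 33.6 76.6] [162 167 241]
-13 58 [32.1 
[... 1763 characters left out ...]
s: [0.5166, 0.0948, 0.1404]
eef_rot: [[0.31, 0.951, -0.005], [0.951, -0.31, -0.002], [-0.003, -0.004, -1.0]]
force: [-0.2, 0.4, 0.7]
gripper_width: 0.0398
gripper_force: 0.0
[0.51664782 0.09482627 0.14043098]
knob_grip [([0.5197, 0.0982, 0.0786], 0.63)]
post_grip [([0.5552, 0.0836, 0.0328], 0.65)]
knob -44.90269073947843 -34.99654884129396 -17.738931083797652 17.985299309596385 76.30107925583823 ((-39.95159912109375, 0.1226806640625), (9.902466773986816, 35.72376251220703), 0.01996070332825184)
post 27.689701573098485 51.86131893891075 -8.059697886182322 8.814343767465552 78.20314396422229 ((39.77510070800781, 0.37552738189697266), (16.783872604370117, 24.252168655395508), 89.49270629882812)
```

View pics/w2.png

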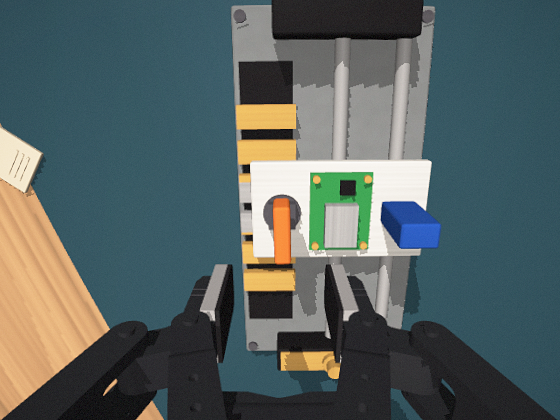

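The picture shows the knob bar at (282,230), square between the fingers, and the post at (410,222). The far notch is seen at slide y ≈ -50.3, so the next one is at about -26.3. Descending on the knob.

```bash
python3 -m inch '[[[0,0,0],[-0.1,0.2,2.5],3.5],[[0,0,0],[0,0,2.5],3.5],[[0,0,0],[0,0,2],3.5],[[0,0,0],[0,0,0.8],3.5],[[0,0,0],[0,0,0],3.5]]' 30
python3 -m inch '[[[0,0,0],[0,0,0],0.5],[[0,0,0],[0,0,0],0.5],[[0,0,0],[0,0,0],0.5],[[0,0,0],[0,0,0],0.5],[[0,0,0],[0,0,0],0.5]]' 30
```

```text
time_s: 5.6
tool_pos: [0.5203, 0.0938, 0.0649]
eef_rot: [[0.31, 0.951, 0.001], [0.951, -0.31, 0.0], [0.001, 0.001, -1.0]]
force: [-0.1, -0.4, -0.4]
gripper_width: 0.0348
gripper_force: 0.0
time_s: 6.22
tool_pos: [0.5189, 0.0944, 0.0653]
eef_rot: [[0.309, 0.951, -0.002], [0.951, -0.309, 0.002], [0.001, -0.002, -1.0]]
force: [-4.4, 1.3, 6.8]
gripper_width: 0.0094
gripper_force: 31.6
```

```bash
python3 -m inch '[[[0,0,0],[0,-0.14,-0.3],0.5],[[0,0,0],[0,0,-0.4],0.5],[[0,0,0],[0,0,-0.4],0.5],[[0,0,0],[0,0,-0.3],0.5],[[0,0,0],[0,0,0],0.5]]' 35
```

```text
time_s: 6.85
tool_pos: [0.5184, 0.0943, 0.0782]
eef_rot: [[0.31, 0.951, -0.0], [0.951, -0.31, 0.0], [0.0, -0.0, -1.0]]
force: [1.9, 2.7, -9.3]
gripper_width: 0.0093
gripper_force: 34.0
```

```bash
python3 -m inch '[[[0,0,-0.14],[0,0,0],0.5],[[0,0,-0.14],[0,0,0],0.5],[[0,0,-0.14],[0,0,0],0.5],[[0,0,-0.14],[0,0,0],0.5],[[0,0,-0.14],[0,0,0],0.5]]' 35;python3 -m inch '[[[0,0,-0.14],[0,0,0],0.5],[[0,0,-0.14],[0,0,0],0.5],[[0,0,-0.14],[0,0,0],0.5],[[0,0,-0.14],[0,0,0],0.5],[[0,0,-0.14],[0,0,0],0.5]]' 35; python3 -c "
from h import *
print(status.observe()['wrist_torque'])"
```

```text
time_s: 7.48
tool_pos: [0.5176, 0.0944, 0.0778]
eef_rot: [[-0.379, 0.925, -0.002], [0.925, 0.379, 0.001], [0.001, -0.002, -1.0]]
force: [0.6, 2.0, -9.8]
gripper_width: 0.0092
gripper_force: 34.0
time_s: 8.1
tool_pos: [0.5169, 0.094, 0.0775]
eef_rot: [[-0.886, 0.464, -0.003], [0.464, 0.886, -0.0], [0.003, -0.002, -1.0]]
force: [-1.1, 2.6, -10.3]
gripper_width: 0.0092
gripper_force: 34.0
[0.6453787  0.10631613 0.0071889 ]
```

```bash
python3 -m inch '[[[0,0,0],[0,0,0.1],0.5],[[0,0,0],[0,0,0.1],2.5],[[0,0,0],[0,0,0],3.5],[[0,0,0],[0,0,0],4],[[0,0,0],[0,0,0],4]]' 30;python3 -m inch '[[[0,0,0],[0,0,-2],4],[[0,0,0],[0,0,-3],4],[[0,0,0],[0,0,-2],4],[[0,0,0],[0,0,0],4],[[0,0,0],[0,0,0],4]]'
python3 - <<'E'
from h import *
f=grab("wrist"); cv2.imwrite("pics/w3.png",f["color"]); print(f["state"]["tool_pos"],f["state"]["force"])
X,Y,Z,col=slide_pts(f)
k=(Z>70)&(Z<95)&(abs(Y)<30)&(abs(X)<65)
for nm,kk in (("knob",k&(X<-10)),("post",k&(X>10))):
    if kk.sum(): print(nm,np.median(Z[kk]),cv2.minAreaRect(np.c_[X[kk],Y[kk]].astype(np.float32)))
E
```

```text
time_s: 8.72
tool_pos: [0.5189, 0.094, 0.0767]
eef_rot: [[-0.884, 0.467, 0.001], [0.467, 0.884, 0.0], [-0.001, 0.001, -1.0]]
force: [-0.4, 0.1, 0.8]
gripper_width: 0.04
gripper_force: 0.0
time_s: 9.35
tool_pos: [0.5179, 0.0939, 0.1455]
eef_rot: [[-0.884, 0.467, -0.001], [0.467, 0.884, -0.0], [0.001, -0.001, -1.0]]
force: [0.3, -0.1, 0.1]
gripper_width: 0.0398
gripper_force: 0.0
[0.51792931 0.09390931 0.14554511] [ 0.30585788 -0.1383387   0.05553569]
knob 86.89541903801143 ((-40.15381622314453, -0.20828628540039062), (9.940506935119629, 35.437538146972656), 79.7605209350586)
post 78.23660879708564 ((39.44152069091797, -0.04369354248046875), (24.315330505371094, 16.178808212280273), 0.17062035202980042)
```

View pics/w3.png

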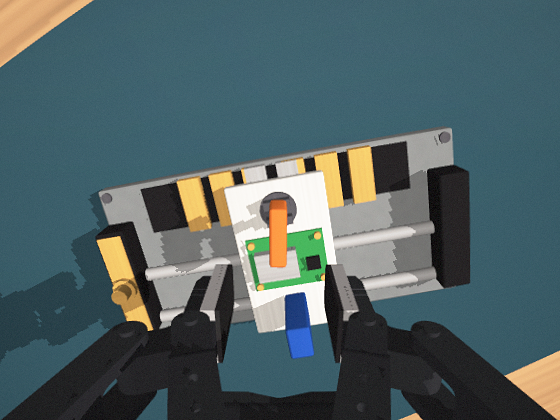

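The knob is parked, its bar turned 80° and its top raised 10.6 mm. In the picture the bar is at (279,232) and the post at (298,325). Going to the post.

```bash
python3 -m inch '[[[0,0,0],[-4,0.7,0],4],[[0,0,0],[-3.9,0.7,0],4],[[0,0,-0.178],[0,0,1],4],[[0,0,0],[0,0,1],4],[[0,0,0],[0,0,0],4]]';python3 -c "
from h import *
s=status.observe();d=s['tool_pos'][:2]-C;print(d@SX*1e3,d@SY*1e3,s['tool_pos'],s['eef_rot'])"
```

```text
time_s: 10.02
tool_pos: [0.5933, 0.0696, 0.1245]
eef_rot: [[-0.952, 0.305, -0.004], [0.305, 0.952, -0.0], [0.004, -0.002, -1.0]]
force: [-0.0, -1.0, 0.2]
gripper_width: 0.0399
gripper_force: 0.0
38.624095204741266 0.041201876787453434 [0.59332859 0.06956051 0.12447705] [[-9.52399130e-01  3.04829529e-01 -3.85415040e-03]
 [ 3.04833379e-01  9.52405595e-01 -4.39977892e-04]
 [ 3.53659616e-03 -1.59390825e-03 -9.99992476e-01]]
```

```bash
python3 -m inch '[[[0,0,0],[-0.1,0,2],4],[[0,0,0],[0,0,2],4],[[0,0,0],[0,0,1.5],4],[[0,0,0],[0,0,0.8],4],[[0,0,0],[0,0,0],4]]' 30;python3 -m inch '[[[0,0,0],[0,0,0],1.2],[[0,0,0],[0,0,0],1.2],[[0,0,0],[0,0,0],1.2],[[0,0,0],[0,0,0],1.2],[[0,0,0],[0,0,0],1.2]]' 30;python3 -c "
from h import *
s=status.observe();d=s['tool_pos'][:2]-C;print(d@SX*1e3,d@SY*1e3)"
```

```text
time_s: 10.65
tool_pos: [0.5956, 0.0693, 0.0629]
eef_rot: [[-0.953, 0.303, -0.001], [0.303, 0.953, -0.0], [0.001, -0.0, -1.0]]
force: [-0.5, -0.1, 0.6]
gripper_width: 0.0399
gripper_force: 0.0
time_s: 11.28
tool_pos: [0.5963, 0.0692, 0.0641]
eef_rot: [[-0.953, 0.303, 0.001], [0.303, 0.953, 0.0], [-0.001, 0.0, -1.0]]
force: [-1.0, -0.2, 5.8]
gripper_width: 0.0154
gripper_force: 31.7
41.61273553314334 0.5669748589375271
```

```bash
python3 -m inch '[[[0,0,0],[0,-0.35,0],1.2],[[0,0,0],[0,-0.35,0],1.2],[[0,0,0],[0,-0.35,0],1.2],[[0,0,0],[0,-0.35,0],1.2],[[0,0,0],[0,0,0],1.2]]' 30;python3 -c "
from h import *
s=status.observe();d=s['tool_pos'][:2]-C;print(d@SX*1e3,d@SY*1e3)"
python3 -m inch '[[[0,0,0],[0,0,0],3],[[0,0,0],[0,0,0],4],[[0,0,0],[0,0,0],4],[[0,0,0],[0,0,-2],4],[[0,0,0],[0,0,-3],4]]'
python3 -m inch '[[[0,0,0],[0,0,-3],4],[[0,0,0.178],[4,0,0],4],[[0,0,0],[4,-0.7,0],4],[[0,0,0],[0,0,0],4],[[0,0,0],[0,0,0],4]]'
python3 - <<'E'
from h import *
f=grab("wrist"); cv2.imwrite("pics/w4.png",f["color"]); s=f["state"];d=s['tool_pos'][:2]-C;print("tcp slide",d@SX*1e3,d@SY*1e3,s["tool_pos"],s["eef_rot"])
X,Y,Z,col=slide_pts(f)
k=(Z>70)&(Z<95)&(abs(Y)<40)&(abs(X)<65)
for nm,kk in (("knob",k&(X<-10)),("post",k&(X>10))):
    if kk.sum(): print(nm,np.median(Z[kk]),cv2.minAreaRect(np.c_[X[kk],Y[kk]].astype(np.float32)))
m=(X>-66)&(X<-30)&(Z<26)
for y in range(-80,70,1):
    k=m&(Y>=y)&(Y<y+1)
    if k.sum()>5: print(y,k.sum(),np.percentile(Z[k],[10,50,90]).round(1),end=' | ')
E
```

```text
time_s: 11.9
tool_pos: [0.5923, 0.0563, 0.0641]
eef_rot: [[-0.953, 0.303, 0.002], [0.303, 0.953, 0.001], [-0.001, 0.001, -1.0]]
force: [-0.2, 1.1, 6.3]
gripper_width: 0.0157
gripper_force: 31.9
41.649094049558315 -12.895050698083887
time_s: 12.52
tool_pos: [0.5905, 0.0556, 0.1126]
eef_rot: [[-0.953, 0.303, -0.003], [0.303, 0.953, -0.001], [0.003, -0.002, -1.0]]
force: [-0.6, -0.0, 1.2]
gripper_width: 0.0397
gripper_force: 0.0
time_s: 13.15
tool_pos: [0.5154, 0.0803, 0.1435]
eef_rot: [[-0.884, 0.467, 0.001], [0.467, 0.884, -0.0], [-0.001, 0.0, -1.0]]
force: [0.7, -0.5, 0.4]
gripper_width: 0.0403
gripper_force: 0.0
tcp slide -38.859544127323865 -13.300471419439353 [0.51543778 0.08027207 0.14349932] [[-8.84207724e-01  4.67092807e-01  1.00482622e-03]
 [ 4.67093040e-01  8.84208172e-01 -3.40819066e-06]
 [-8.90067494e-04  4.66333784e-04 -9.99999495e-01]]
knob 86.99440500626632 ((-40.091163635253906, -13.242886543273926), (10.00637149810791, 35.568992614746094), 79.59207153320312)
post 78.27091831668498 ((39.44548797607422, -13.088350296020508), (24.735511779785156, 16.270349502563477), 0.27
[... 3075 characters left out ...]
42 71 [19.6 20.3 21.2] | 43 62 [19.5 20.2 21. ] | 44 65 [19.6 20.3 21.2] | 45 68 [19.5 20.4 21.2] | 46 66 [19.4 20.4 21.1] | 47 12 [19.2 19.6 20.4] | 48 41 [12.8 13.7 14.7] | 49 65 [13.  13.7 14.8] | 50 62 [12.6 13.8 14.4] | 51 68 [12.6 13.5 14.4] | 52 64 [12.7 13.5 14.6] | 53 64 [12.6 13.7 14.6] | 54 69 [12.7 13.6 14.6] | 55 158 [13.5 18.2 20.8] | 56 64 [19.6 20.3 20.8] | 57 69 [19.3 20.2 21. ] | 58 65 [19.5 20.4 21. ] | 59 73 [19.4 20.3 21.1] | 60 70 [19.5 20.3 20.8] | 61 62 [19.5 20.2 21.2] | 62 73 [19.5 20.3 21.1] | 63 67 [19.4 20.3 20.9] | 64 68 [19.5 20.5 21.3] | 65 62 [19.4 20.2 21.2] | 66 73 [19.6 20.1 20.9] | 67 71 [19.5 20.3 20.9] | 68 66 [19.7 20.4 21.2] | 69 66 [19.5 20.3 21. ] |
```

The carriage is at about -13.2 and the knob is still parked. The next notch shows about 25.3 mm from the start notch, so 12–13 mm remain. Taking the knob again.

```bash
python3 -m inch '[[[0,0,0],[0.1,0,2],4],[[0,0,0],[0,0,2.2],4],[[0,0,0],[0,0,1.9],4],[[0,0,0],[0,0,0.8],4],[[0,0,0],[0,0,0],4]]' 30;python3 -m inch '[[[0,0,0],[0,0,0],0.5],[[0,0,0],[0,0,0],0.5],[[0,0,0],[0,0,0],0.5],[[0,0,0],[0,0,0],0.5],[[0,0,0],[0,0,0],0.5]]' 35;python3 -c "
from h import *
s=status.observe();d=s['tool_pos'][:2]-C;print(d@SX*1e3,d@SY*1e3)"
```

```text
time_s: 13.82
tool_pos: [0.5143, 0.0806, 0.0739]
eef_rot: [[-0.884, 0.467, -0.001], [0.467, 0.884, -0.0], [0.0, -0.001, -1.0]]
force: [0.0, 0.0, -0.5]
gripper_width: 0.0399
gripper_force: 0.0
time_s: 14.45
tool_pos: [0.5145, 0.0812, 0.0749]
eef_rot: [[-0.884, 0.467, 0.001], [0.467, 0.884, 0.001], [-0.001, 0.001, -1.0]]
force: [-2.3, 1.4, 6.1]
gripper_width: 0.0091
gripper_force: 37.2
-40.02114776802616 -12.722761078910938
```

```bash
python3 -m inch '[[[0,0,0],[0,0,-0.1],0.5],[[0,0,0],[0,0,-0.15],0.5],[[0,0,0],[0,0,0],0.5],[[0,0,0.14],[0,0,0],0.5],[[0,0,0.14],[0,0,0],0.5]]' 35;python3 -m inch '[[[0,0,0.14],[0,0,0],0.5],[[0,0,0.14],[0,0,0],0.5],[[0,0,0.14],[0,0,0],0.5],[[0,0,0.14],[0,0,0],0.5],[[0,0,0.14],[0,0,0],0.5]]' 35;python3 -m inch '[[[0,0,0.14],[0,0,0],0.5],[[0,0,0.14],[0,0,0],0.5],[[0,0,0.14],[0,0,0],0.5],[[0,0,0],[0,0,0],0.5],[[0,0,0],[0,0,0],0.5]]' 35;python3 -c "
from h import *
s=status.observe();d=s['tool_pos'][:2]-C;print(d@SX*1e3,d@SY*1e3,s['wrist_torque'])"
```

```text
time_s: 15.08
tool_pos: [0.5142, 0.081, 0.0762]
eef_rot: [[-0.718, 0.696, 0.0], [0.696, 0.718, 0.0], [-0.0, 0.0, -1.0]]
force: [4.1, 1.0, -9.3]
gripper_width: 0.0093
gripper_force: 35.0
time_s: 15.7
tool_pos: [0.514, 0.0809, 0.0762]
eef_rot: [[-0.1, 0.995, 0.0], [0.995, 0.1, -0.0], [-0.0, -0.0, -1.0]]
force: [3.9, -0.3, -9.7]
gripper_width: 0.0095
gripper_force: 35.0
time_s: 16.32
tool_pos: [0.5138, 0.0809, 0.0764]
eef_rot: [[0.308, 0.952, -0.0], [0.952, -0.308, -0.0], [-0.0, -0.0, -1.0]]
force: [3.4, -0.3, -9.3]
gripper_width: 0.0095
gripper_force: 35.0
-40.64345755113029 -13.201492481856018 [-0.19632962 -0.93540306  0.13987552]
```

```bash
python3 -m inch '[[[0,0,0],[0,0,0.2],0.5],[[0,0,0],[0,0,0.2],0.5],[[0,0,0],[0,0,0.1],0.5],[[0,0,0],[0,0,0.1],0.5],[[0,0,0],[0,0,0],0.5]]' 35;python3 -m inch '[[[0,0,0],[0,0,0],2],[[0,0,0],[0,0,0],4],[[0,0,0],[0,0,0],4],[[0,0,0],[0,0,-3],4],[[0,0,0],[0,0,-3],4]]' 30
python3 -m inch '[[[0,0,0],[0,0,-1.5],4],[[0,0,0],[0,4,0],4],[[0,0,0],[0,4,0],4],[[0,0,0],[0,0,0],4],[[0,0,0],[0,0,0],4]]'
python3 - <<'E'
from h import *
f=grab("wrist"); cv2.imwrite("pics/w5.png",f["color"]); s=f["state"];d=s['tool_pos'][:2]-C;print("tcp slide",d@SX*1e3,d@SY*1e3,s["tool_pos"])
X,Y,Z,col=slide_pts(f)
k=(Z>70)&(Z<95)&(abs(Y)<40)&(abs(X)<65)
for nm,kk in (("knob",k&(X<-10)),("post",k&(X>10))):
    if kk.sum(): print(nm,np.median(Z[kk]),cv2.minAreaRect(np.c_[X[kk],Y[kk]].astype(np.float32)))
E
```

```text
time_s: 16.95
tool_pos: [0.5139, 0.0809, 0.071]
eef_rot: [[0.31, 0.951, -0.0], [0.951, -0.31, 0.0], [0.0, -0.0, -1.0]]
force: [2.3, -0.6, -5.8]
gripper_width: 0.0093
gripper_force: 35.7
time_s: 17.58
tool_pos: [0.5135, 0.0809, 0.1313]
eef_rot: [[0.31, 0.951, -0.001], [0.951, -0.31, -0.0], [-0.001, -0.001, -1.0]]
force: [0.6, -0.0, 0.4]
gripper_width: 0.0402
gripper_force: 0.0
time_s: 18.2
tool_pos: [0.5888, 0.0563, 0.145]
eef_rot: [[0.31, 0.951, -0.002], [0.951, -0.31, 0.0], [-0.001, -0.002, -1.0]]
force: [-0.4, -0.2, 1.2]
gripper_width: 0.0401
gripper_force: 0.0
tcp slide 38.35307336061911 -13.922307737892892 [0.5888481  0.05633257 0.14497037]
knob 82.13438082814295 ((-39.395477294921875, -12.467874526977539), (36.04668045043945, 10.762262344360352), 89.89753723144531)
post 78.35791191087586 ((40.12759780883789, -12.137280464172363), (16.09390640258789, 23.99922752380371), 89.95854949951172)
```

View pics/w5.png

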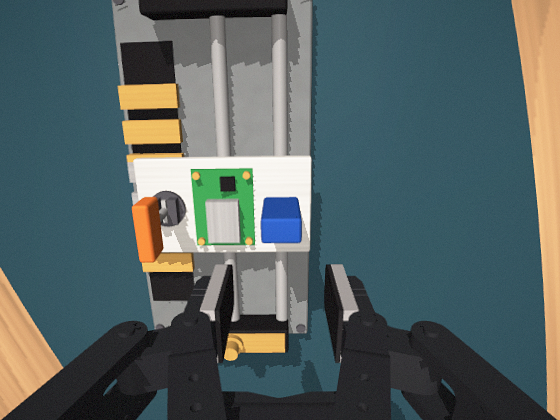

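The picture shows the knob back along the rail at (148,230), about 6–7 mm raised with the pin on the plate, and the post at (282,220). Turning to grip the post along the rail.

```bash
python3 -m inch '[[[0,0,-0.175],[0,0,0],4],[[0,0,-0.175],[0,0,0],4],[[0,0,-0.175],[0,0,0],4],[[0,0,-0.175],[0,0,0],4],[[0,0,-0.175],[0,0,0],4]]' 30;python3 -m inch '[[[0,0,-0.175],[0,0,0],4],[[0,0,-0.175],[0,0,0],4],[[0,0,-0.175],[0,0,0],4],[[0,0,-0.175],[0,0,0],4],[[0,0,0],[-0.1,0.1,0],4]]';
python3 -m inch '[[[0,0,0],[0,0,2.5],4],[[0,0,0],[0,0,2.5],4],[[0,0,0],[0,0,2],4],[[0,0,0],[0,0,1.1],4],[[0,0,0],[0,0,0],4]]';python3 -c "
from h import *
s=status.observe();d=s['tool_pos'][:2]-C;print(d@SX*1e3,d@SY*1e3)"
```

```text
time_s: 18.88
tool_pos: [0.5887, 0.0569, 0.1457]
eef_rot: [[-0.537, 0.844, -0.001], [0.844, 0.537, 0.0], [0.001, -0.001, -1.0]]
force: [0.5, 0.7, -0.3]
gripper_width: 0.0403
gripper_force: 0.0
time_s: 19.5
tool_pos: [0.5902, 0.0573, 0.1458]
eef_rot: [[-0.952, 0.307, -0.001], [0.307, 0.952, 0.001], [0.001, 0.0, -1.0]]
force: [-0.1, 0.5, -0.0]
gripper_width: 0.0401
gripper_force: 0.0
time_s: 20.12
tool_pos: [0.5906, 0.057, 0.0642]
eef_rot: [[-0.952, 0.307, -0.002], [0.307, 0.952, -0.0], [0.001, -0.001, -1.0]]
force: [0.7, 0.4, -0.5]
gripper_width: 0.04
gripper_force: 0.0
39.83713177622917 -12.718720403867989
```

```bash
python3 -m inch '[[[0,0,0],[0,0,0],1.2],[[0,0,0],[0,0,0],1.2],[[0,0,0],[0,0,0],1.2],[[0,0,0],[0,0,0],1.2],[[0,0,0],[0,0,0],1.2]]' 30;python3 -c "
from h import *
s=status.observe();d=s['tool_pos'][:2]-C;print(d@SX*1e3,d@SY*1e3)"
```

```text
time_s: 20.75
tool_pos: [0.5919, 0.0569, 0.0657]
eef_rot: [[-0.952, 0.306, 0.001], [0.306, 0.952, 0.0], [-0.001, 0.001, -1.0]]
force: [-1.0, 0.1, 6.0]
gripper_width: 0.0155
gripper_force: 31.4
41.050906294830874 -12.461153284379906
```

```bash
cat > kz.py <<'E'
from h import *
s=status.observe();d=s['tool_pos'][:2]-C;F=s["force"][:2];print("tcp",(d@SX*1e3).round(2),(d@SY*1e3).round(2),"Fy",(F@SY).round(1),"t",s["time_s"])
for c in ("wrist","scene"):
    f=grab(c); X,Y,Z,col=slide_pts(f); b=col.astype(int)
    k=(Z>50)&(Z<95)&(abs(Y)<60)&(X<-25)&(X>-55)&(b[:,2]>180)&(b[:,0]<70)&(b[:,1]<150)
    print(c,k.sum(),np.percentile(Z[k],[60,80,95]).round(2) if k.sum()>5 else None, np.median(Y[k]) if k.sum() else None)
E
python3 kz.py; python3 -m inch '[[[0,0,0],[0,-0.2,0],1.2],[[0,0,0],[0,-0.25,0],1.2],[[0,0,0],[0,-0.25,0],1.2],[[0,0,0],[0,-0.2,0],1.2],[[0,0,0],[0,0,0],1.2]]' 30; python3 kz.py
```

```text
tcp 41.05 -12.46 Fy -0.2 t 20.75
wrist 3530 [82.87 83.26 83.82] -12.551676464292104
scene 0 None None
time_s: 21.48
tool_pos: [0.5901, 0.0513, 0.0658]
eef_rot: [[-0.953, 0.304, 0.004], [0.304, 0.953, 0.004], [-0.003, 0.005, -1.0]]
force: [0.2, 5.2, 4.6]
gripper_width: 0.0156
gripper_force: 31.2
tcp 41.12 -18.37 Fy 5.1 t 21.475
wrist 3554 [82.86 83.28 83.82] -18.372093189231748
scene 0 None None
```

```bash
sed -i 's/("wrist","scene")/("wrist",)/' kz.py; python3 -m inch '[[[0,0,0],[0,-0.1,0],1.2],[[0,0,0],[0,-0.1,0],1.2],[[0,0,0],[0,-0.05,0],1.2],[[0,0,0],[0,0,0],1.2],[[0,0,0],[0,0,0],1.2]]' 30; python3 kz.py;  python3 -m inch '[[[0,0,0],[0,-0.05,0],1.2],[[0,0,0],[0,-0.05,0],1.2],[[0,0,0],[0,0,0],1.2],[[0,0,0],[0,0,0],1.2],[[0,0,0],[0,0,0],1.2]]' 30; python3 kz.py
```

```text
time_s: 22.2
tool_pos: [0.5885, 0.046, 0.0657]
eef_rot: [[-0.952, 0.306, 0.002], [0.306, 0.952, 0.0], [-0.001, 0.001, -1.0]]
force: [-0.8, 1.9, 8.1]
gripper_width: 0.0156
gripper_force: 31.6
tcp 41.12 -23.84 Fy 1.5 t 22.2
wrist 3195 [76.57 76.96 77.51] -23.675635792853683
time_s: 22.88
tool_pos: [0.5884, 0.0458, 0.0657]
eef_rot: [[-0.952, 0.305, 0.002], [0.305, 0.952, 0.001], [-0.002, 0.002, -1.0]]
force: [-0.4, 1.7, 6.3]
gripper_width: 0.0156
gripper_force: 31.5
tcp 41.1 -24.08 Fy 1.5 t 22.875
wrist 3186 [76.55 76.94 77.48] -23.944604652257517
```

The pin has dropped about 6.3 mm. I'll nudge onward a little to make sure it sits fully home and off the notch edge.

```bash
python3 -m inch '[[[0,0,0],[0,-0.07,0],1.2],[[0,0,0],[0,-0.05,0],1.2],[[0,0,0],[0,0,0],1.2],[[0,0,0],[0,0,0],1.2],[[0,0,0],[0,0,0],1.2]]' 30; python3 kz.py
```

```text
time_s: 23.55
tool_pos: [0.5881, 0.0449, 0.0657]
eef_rot: [[-0.952, 0.305, 0.002], [0.305, 0.952, 0.001], [-0.002, 0.002, -1.0]]
force: [0.5, 2.2, 6.1]
gripper_width: 0.0157
gripper_force: 31.5
tcp 41.09 -25.01 Fy 2.3 t 23.55
wrist 3201 [76.55 76.97 77.52] -24.88781071295423
```

Knob height stayed constant over 1 mm of play, so the pin is home. Releasing and retreating.

```bash
python3 -m inch '[[[0,0,0],[0,0,0],3],[[0,0,0],[0,0,0],4],[[0,0,0],[0,0,0],4],[[0,0,0],[0,0,-2.5],4],[[0,0,0],[0,0,-4],4]]' 30;python3 -m inch '[[[0,0,0],[0,0,-3],4],[[0,0,0],[4,0,0],4],[[0,0,0],[4,0,-1],4],[[0,0,0],[0,0,0],4],[[0,0,0],[0,0,0],4]]'
python3 - <<'E'
from h import *
f=grab("wrist"); cv2.imwrite("pics/w6.png",f["color"])
X,Y,Z,col=slide_pts(f)
k=(Z>65)&(Z<95)&(abs(Y)<60)&(abs(X)<65)
for nm,kk in (("knob",k&(X<-10)),("post",k&(X>10))):
    if kk.sum(): print(nm,np.median(Z[kk]),cv2.minAreaRect(np.c_[X[kk],Y[kk]].astype(np.float32)))
E
```

```text
time_s: 24.22
tool_pos: [0.5857, 0.0434, 0.1289]
eef_rot: [[-0.952, 0.306, -0.004], [0.306, 0.952, -0.001], [0.004, -0.002, -1.0]]
force: [0.7, 0.4, 0.1]
gripper_width: 0.0402
gripper_force: 0.0
time_s: 24.85
tool_pos: [0.5116, 0.0679, 0.17]
eef_rot: [[-0.952, 0.306, 0.001], [0.306, 0.952, -0.0], [-0.001, 0.0, -1.0]]
force: [0.4, -0.1, -0.6]
gripper_width: 0.0399
gripper_force: 0.0
knob 76.14381614440872 ((-39.46110153198242, -25.31686019897461), (10.811331748962402, 35.949501037597656), 0.707339882850647)
post 78.11454557737716 ((39.97724533081055, -25.36341094970703), (15.561964988708496, 25.19735336303711), 89.48178100585938)
```

View pics/w6.png

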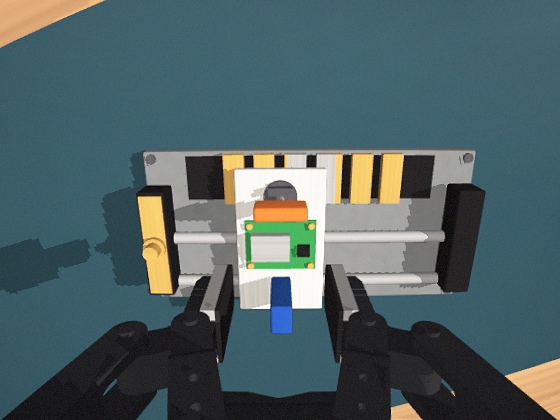

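The picture shows the knob at (280,210), as low as at the start (76.1 against 76.3 mm). The carriage is at -25.3 mm, one notch nearer the brass end at (155,240). The gripper is clear of everything.

```bash
python3 -c "
from station import ticket
print(ticket.close_job())"
```

```text
the job is handed in; nothing more can be done
None
```

The carriage sits one notch nearer the brass-socket end (about 25 mm along), the pin measures fully home, everything is released, and the job is handed in at about 25 s.

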